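# Stand the spot plate up in the draining rack

### The job

A white spot plate lies flat on the front ledge of the blue draining rack. Slide it, still flat, along the ledge to the free bay (the one with the green tag above it) and in until its far edge meets the two back wires; then lift its near edge so that it tips up and stands on edge in the channel, leaning back on the wires like the other two. Do not disturb the two standing plates, the beaker or the dropper bottle, and do not let the plate fall off the rack.

Things in the scene. Friction and masses are not known exactly. Their poses are not given: they have to be found in the camera images.
- rack: Blue sheet-metal draining rack with steel wires, fixed, 350 mm wide (y). Origin on the worktop below the middle of the ledge's far edge; x to the back, y along the ledge, z up. Flat clear ledge, top at z = 70 mm, 6 mm thick, open below, x = -115 to 0 mm; behind it a channel with its floor at z = 62 mm; three bays at y = -110, 0, +110 mm.
- free_bay (a point): Point on the far edge of the ledge (ledge height, rack x = 0) in the middle of the free bay, the one under the green tag (34 x 24 mm, on the top rail at z = 170 mm). Rack axes. Wire dividers 6 mm thick, 55 mm either side of it, rise from the channel (rack x = 10 mm) to z = 105 mm, then slope back to the rail; 104 mm is clear between them.
- notch (a point): Middle, at ledge height, of the thumb notch of the free bay: 60 mm wide (y), cut through the ledge from its front, rack x = -115 to -75 mm, open to the front and below, for getting a finger under the plate's near edge. Rack axes. Every bay has one.
- rest (a point): Point at ledge height, rack x = 20 mm, midway between the free bay's two back wires (6 mm thick, 27 mm either side): the front of the wires, where the flat plate's far edge stops. The wires lean back 12 degrees and end at a cross rail at z = 170 mm. Rack axes.
- plate: The plate to stand up: white porcelain, twelve blue wells on top, 140 (x) x 90 (y) x 9 mm, 0.14 to 0.28 kg. Origin: centre of its underside, z up out of the wells. Starts flat on the ledge, +x to the back, turned up to 0.1 rad, far edge 10 to 18 mm short of the ledge's edge. As its near edge is lifted the far edge drops into the channel; past upright it rests on the wires.
- plate_far_edge (a point): Middle of the plate's far lower edge (underside, +70 mm along the plate's x): the edge that goes into the channel and becomes the foot. Same axes as the plate.
- plate_near_edge (a point): Middle of the plate's near lower edge (underside, -70 mm along the plate's x): the edge to lift. Same axes as the plate.
- standing_1: A like spot plate already standing in one of the other bays, loose, leaning back 12 degrees, wells to the back; it reaches 200 mm above the worktop. Origin at the middle of its lower back edge on the channel floor; axes as the rack's.
- standing_2: The second plate already standing, like standing_1, in the other occupied bay.
- beaker: Glass beaker, 71x79x94 mm, loose bystander on the worktop right of the rack. Origin at the centre of its underside.
- dropper: Small brown dropper bottle, 34 mm across, 102 mm high, loose bystander on the worktop left of the rack. Origin at the centre of its underside.

How it is judged (in metres and radians):
On the way:
1. the plate, still flat on the ledge, has been slid into the free bay until its far edge meets the back wires (y of plate_far_edge in the frame of free_bay between -0.013 and 0.013 m and x of plate_far_edge in the frame of free_bay above 0.0145 m and angle between plate's own z axis and vertical below 0.08 rad and z of plate_far_edge in the frame of free_bay between -0.006 and 0.006 m), for 0.1 s.
At the end, for the whole second after the job is handed in: The plate stands on its far edge in the channel of the free bay (edge below ledge height + 2 mm, within 13 mm of the bay's middle), leaning back on the wires by 5 to 22 degrees past upright, square to the rack within 0.15 rad, and at rest (y of plate_far_edge in the frame of free_bay between -0.013 and 0.013 m and x of plate_far_edge in the frame of free_bay between -0.003 and 0.022 m and z of plate_far_edge in the frame of free_bay below 0.002 m and angle between plate's own z axis and vertical between 1.66 and 1.95 rad and angle between the y axis of plate and the y axis of rack, either way round below 0.15 rad and linear speed of plate below 0.02 m/s); the robot touches nothing.
It fails at once if a plate that already stood is disturbed (moved more than 15 mm or tipped) (distance of any of standing_1, standing_2 from where it was at the start of the episode above 0.015 m or angle between any of standing_1, standing_2's own z axis and vertical above 0.15 rad).
It fails at once if the beaker or dropper bottle is moved more than 20 mm or tipped (distance of any of beaker, dropper from where it was at the start of the episode above 0.02 m or angle between any of beaker, dropper's own z axis and vertical above 0.3 rad).
It fails at once if the plate falls off the rack (height (world z) of plate below 0.04 m).
It also fails if it takes over 72 s, if anything falls off the work surface, if the arm or the gripper's body presses on something with over 40 N, if the wrist force passes 120 N, or if a joint passes its speed limit or range.

### The arm

A 6-joint arm with a two-finger parallel gripper is mounted at the origin on a cart in front of the work surface, level with it; the furniture and walls round the work are solid. World frame = base frame: x ahead of the robot, y to its left, z up, the work surface at z = 0. Lengths are in m, angles in degrees, forces in N, time in s.
With the tool pointing down it reaches from about 0.3 to 0.75 m from the base axis. Payload 8.5 kg.
Tool frame: the origin (TCP) lies on the centre line of the jaws, within the pads' length; the fingertips stand 11 mm ahead of it and the grasp point (between the pads) lies 8 mm behind it; z points along the fingers, y is the line along which they close (so a half turn about z gives the same grasp; the last joint's range is limited). The gripper opens to 85 mm and grips with 20 to 120 N. Pads are 22 mm wide; open, the fingers measure 114 mm over their backs; the gripper's body (76 mm by 85 mm) begins 54 mm behind the grasp point. The pads swing forward as they close: fully open they stand 13 mm farther back than shut.
Start: joints at [-80.346, 21.807, 74.336, -0, 83.858, -12.336], TCP at [0.206, -0.51, 0.242] pointing down, gripper open.
Joint ranges: [-178.18, 178.18], [-50.72, 133.34], [12.68, 142.11], [-81.47, 261.47], [9.98, 163.14], [-165.26, 165.26]. Speed limits (degrees/s): [136.94, 136.94, 180, 180, 180, 180].

### API

Orientations are given as a 3x3 rotation matrix whose columns are the frame's x, y, z axes.
In Python, from rig import env, get_image, observe gives the robot as it stands (env), with the cameras as plain functions and the readings as plain functions.
- The arm moves only by the shell command python3 nudge.py 'ROWS' [FORCE]. ROWS is a JSON list of rows, 1 to 10 of them, each of 5 numbers: dx, dy, dz in m, then a turn about the tool's z in degrees, then the finger opening in m; each row shifts and turns the commanded pose from where the row before left it, along the tool's axes as they then stand; what a row does not reach is not made up. A row lasts 1/10 s, in which the tool goes at most 0.05 m and 8.59 degrees, less where a joint would pass 70% of its speed; a pose out of reach is approached as far as the arm can. The fingers move at their own pace and stop on an object; FORCE is the grip in N (left out, the last holds). Time passes only in rows, so rows that do not move let the fingers close. It prints the time, the measured TCP pose, the force, the opening and the grip force at its end.
- observe(): the state, without advancing time (a new reading comes with each control period).
- get_image(name): name is "scene" or "top" or "wrist"; returns a dict with "pixels" (480x640x3 uint8, red, green, blue), "K" (3x3 intrinsics, pixels), "distortion" ([k1, k2, p1, p2, k3] as OpenCV has them; the pictures are not rectified), "extrinsics" (4x4, takes a point from world to camera coordinates). Camera axes: x right, y down, z forward; pixel columns grow to the right and rows downward; lengths in m; the calibration is good to about 2 mm. A picture is of the moment at which its call begins. There is no depth.
- env.close_job(): hands the job in; it is judged then, once.
The state is a dict: "time_s": time; "q": joint angles; "qvel": joint speeds; "joint_efforts": joint torques, N m; "position": TCP position; "tool_rot": TCP orientation; "ft_force": force on the tool from outside, world axes, zero at the start; "wrist_torque": the same for the moment, N m; "grip_width": finger opening in m; "gripper_force": force on a finger pad.
Only numpy, scipy, OpenCV 4.12 (cv2) and the standard library are available. Lean on these libraries where they do the work, as an engineer would, in place of code of your own. Each camera call takes 0.05 s, during which the arm holds its last target. There are 200 camera calls.

## Working session

There is one attempt and no reset: what is moved stays moved. The work goes in short steps, Python scripts to look and compute and a shell command to move; the robot and the scene stay as the last step left them, time stands still between calls to the robot, and variables do not carry over. Pictures are saved under pics/ and viewed, at most 14 in all, crops included, and the job is handed in when it is done.

```bash
ls; mkdir -p pics
python3 - <<'E'
from rig import env, get_image, observe
import cv2,numpy as np
ims=[]
for n in("scene","top","wrist"):
    d=get_image(n); cv2.imwrite(f"pics/{n}0.png",d["pixels"][:,:,::-1]); print(n,d["K"],d["distortion"],np.round(d["extrinsics"],3))
o=observe();print(o["time_s"],o["position"],o["tool_rot"],o["grip_width"])
E
```

```text
nudge.py
pics
rig.py
scene [[474.0668106    0.         318.81698067]
 [  0.         474.0668106  240.0411268 ]
 [  0.           0.           1.        ]] [-0.00978101  0.          0.          0.          0.        ] [[-0.211 -0.977 -0.02   0.204]
 [-0.674  0.161 -0.721  0.442]
 [ 0.708 -0.139 -0.693  0.683]
 [ 0.     0.     0.     1.   ]]
top [[509.76788791   0.         325.35039341]
 [  0.         509.76788791 246.34479931]
 [  0.           0.           1.        ]] [-0.14633368  0.          0.          0.          0.        ] [[ 0.003 -1.     0.005  0.042]
 [-0.992 -0.004 -0.125  0.573]
 [ 0.125 -0.004 -0.992  1.377]
 [ 0.     0.     0.     1.   ]]
wrist [[334.44524415   0.         318.15111419]
 [  0.         334.44524415 239.32399484]
 [  0.           0.           1.        ]] [-0.03251208  0.          0.          0.          0.        ] [[ 0.375 -0.927 -0.001 -0.55 ]
 [-0.886 -0.358  0.295 -0.039]
 [-0.274 -0.11  -0.955  0.379]
 [ 0.     0.     0.     1.   ]]
0.15 [ 0.20592048 -0.50978284  0.24187712] [[ 9.27248638e-01  3.74446165e-01 -1.80542276e-04]
 [ 3.74446133e-01 -9.27248033e-01  1.08552277e-03]
 [ 2.39062370e-04 -1.07415287e-03 -9.99999395e-01]] 0.08551345487053985
```

View pics/scene0.png

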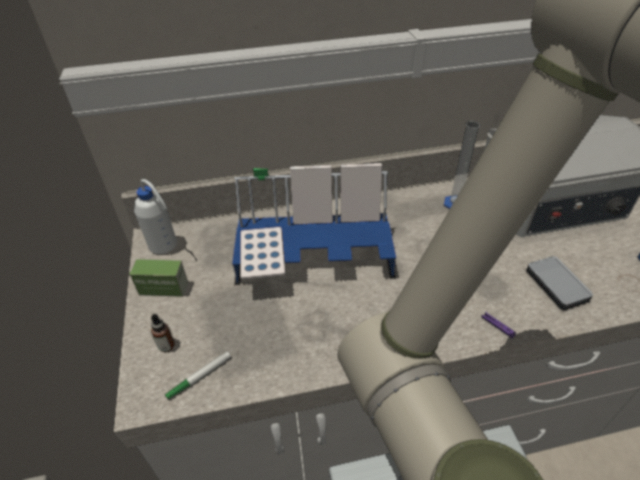

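View pics/top0.png

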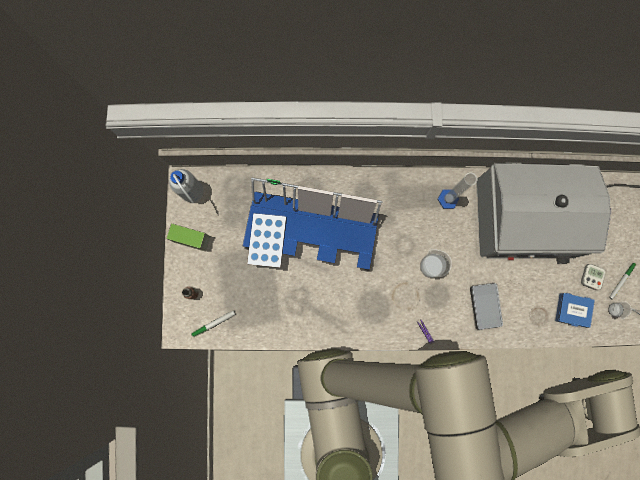

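The scene view shows the plate at about (262,252) and the green tag at (260,173) over the leftmost bay. In the top view the plate is at (267,240) and the tag at (274,182). The standing plates are in the middle and right bays.

```bash
cat > h.py <<'E'
from rig import env, get_image, observe
import cv2,numpy as np
def rays(d,px):
    u=cv2.undistortPoints(np.array(px,float).reshape(-1,1,2),d["K"],np.array(d["distortion"])).reshape(-1,2)
    E=np.array(d["extrinsics"]);R=E[:3,:3];c=-R.T@E[:3,3]
    v=np.c_[u,np.ones(len(u))]@R
    return c,v/np.linalg.norm(v,axis=1)[:,None]
def plane(d,px,z):
    c,v=rays(d,px);return c+v*((z-c[2])/v[:,2])[:,None]
def tri(d1,p1,d2,p2):
    c1,v1=rays(d1,p1);c2,v2=rays(d2,p2);o=[]
    for a,b in zip(v1,v2):
        t=np.linalg.lstsq(np.c_[a,-b],c2-c1,rcond=None)[0];o.append(((c1+a*t[0])+(c2+b*t[1]))/2)
    return np.array(o)
def hsv(d):return cv2.cvtColor(d["pixels"],cv2.COLOR_RGB2HSV)
def blobs(m,lo=5,hi=1e9):
    n,l,s,c=cv2.connectedComponentsWithStats(m.astype(np.uint8));return [(c[i],s[i]) for i in range(1,n) if lo<=s[i,4]<=hi]
E
python3 - <<'E'
from h import *
D={n:get_image(n) for n in("scene","top")}
for n,d in D.items():
    H=hsv(d);h,s,v=[H[:,:,i].astype(int) for i in range(3)]
    x0,x1,y0,y1=dict(scene=(225,405,160,290),top=(235,390,170,280))[n]
    c=d["pixels"][y0:y1,x0:x1,::-1]
    cv2.imwrite(f"pics/c_{n}.png",cv2.resize(c,None,fx=4.4,fy=4.4,interpolation=cv2.INTER_CUBIC))
    g=(h>50)&(h<80)&(s>120);print(n,"green",[(np.round(a,1),b[2:]) for a,b in blobs(g) if y0<a[1]<y1 and x0<a[0]<x1])
    w=(s<60)&(v>170);bl=(h>95)&(h<125)&(s>60)
    print("blue",[(np.round(a,1),b[2:]) for a,b in blobs(bl) if y0<a[1]<y1 and x0<a[0]<x1])
    print("white",[(np.round(a,1),b[2:]) for a,b in blobs(w,100) if y0<a[1]<y1 and x0<a[0]<x1])
E
python3 -c "
import cv2,numpy as np
a=cv2.imread('pics/c_scene.png');b=cv2.imread('pics/c_top.png')
print(a.shape,b.shape)"
```

```text
scene green [(array([260.5, 173.2]), array([12,  9, 76], dtype=int32))]
blue [(array([324.4, 238.1]), array([ 163,   67, 4348], dtype=int32)), (array([272.7, 233.6]), array([ 6,  4, 18], dtype=int32)), (array([248.5, 236. ]), array([ 6,  3, 16], dtype=int32)), (array([260.7, 234.9]), array([ 6,  3, 15], dtype=int32)), (array([261.4, 244.7]), array([ 6,  4, 19], dtype=int32)), (array([273.6, 243.6]), array([ 6,  4, 19], dtype=int32)), (array([248.5, 245.9]), array([ 6,  4, 17], dtype=int32)), (array([274.3, 253.9]), array([ 6,  5, 19], dtype=int32)), (array([248.6, 256.4]), array([ 6,  4, 21], dtype=int32)), (array([261.6, 255.4]), array([ 6,  4, 20], dtype=int32)), (array([275.1, 264.9]), array([ 7,  5, 26], dtype=int32)), (array([262. , 266.2]), array([ 7,  5, 25], dtype=int32)), (array([249. , 267.5]), array([ 7,  4, 24], dtype=int32))]
white [(array([261.2, 252.6]), array([  43,   49, 1284], dtype=int32))]
top green [(array([268.2, 179.4]), array([3, 2, 5], dtype=int32)), (array([273.5, 181.7]), array([ 6,  5, 18], dtype=int32)), (array([278. , 181.2]), array([3, 3, 6], dtype=int3
[... 310 characters left out ...]
, (array([267.1, 233.6]), array([ 7,  6, 35], dtype=int32)), (array([276.9, 234.8]), array([ 7,  7, 36], dtype=int32)), (array([255.6, 244.5]), array([ 7,  6, 33], dtype=int32)), (array([265.5, 245.5]), array([ 6,  6, 32], dtype=int32)), (array([275.5, 246.5]), array([ 6,  6, 32], dtype=int32)), (array([254.2, 256.2]), array([ 7,  7, 33], dtype=int32)), (array([264.1, 257.2]), array([ 7,  7, 34], dtype=int32)), (array([274.2, 258.3]), array([ 7,  7, 35], dtype=int32))]
white [(array([348.6, 181.3]), array([ 107,   42, 1506], dtype=int32)), (array([273.9, 189.1]), array([ 19,  13, 175], dtype=int32)), (array([266.2, 240.2]), array([  39,   53, 1237], dtype=int32))]
(572, 792, 3) (484, 682, 3)
```

View pics/c_top.png

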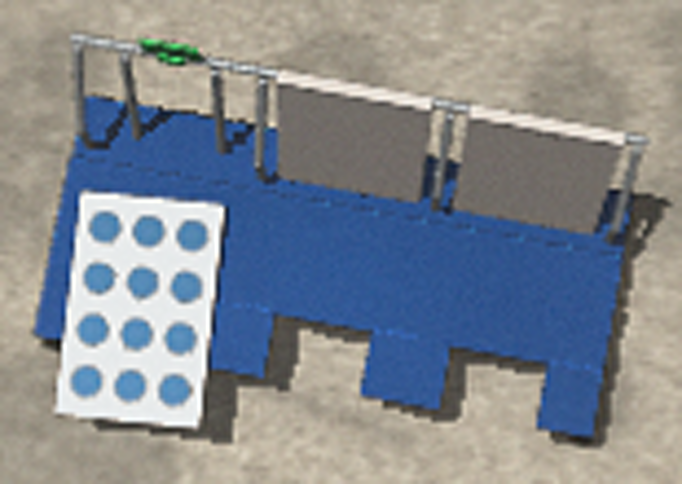

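View pics/c_scene.png

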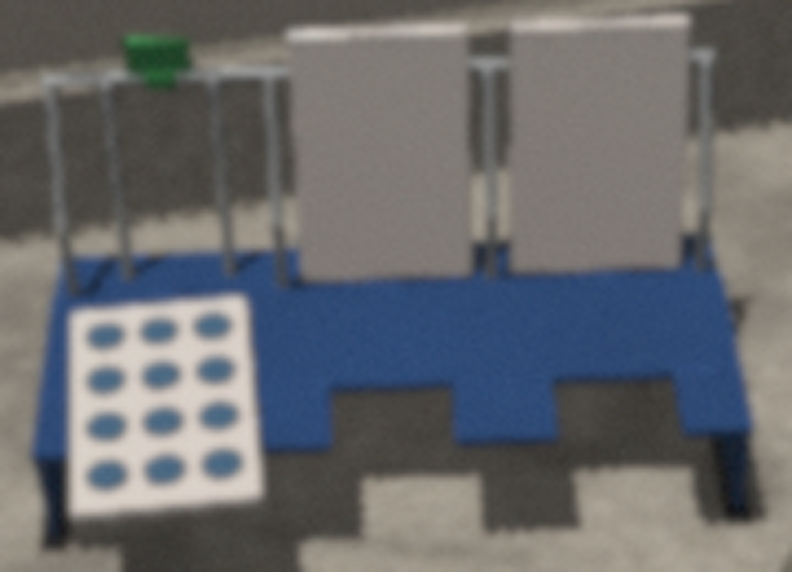

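Crop coordinates: in the top crop the plate is at (80,190)–(200,425) and the ledge tab corners run from (37,334) to (600,437). In the scene crop the ledge front corners run from (37,455) to (745,432), and the middle and right notches are clearly visible.

Run:
```python
from h import *
D={n:get_image(n) for n in("scene","top")}
S=np.array([(745,432),(688,432),(672,378),(558,382),(558,438),(458,442),(450,382),(334,388),(330,448),(37,455)])
T=np.array([(600,437),(540,430),(552,366),(455,347),(442,408),(362,397),(372,338),(275,317),(265,376),(37,334)])
M=np.array([(-115,-175),(-115,-140),(-75,-140),(-75,-80),(-115,-80),(-115,-30),(-75,-30),(-75,30),(-115,30),(-115,175)])/1e3
s=(S+.5)/4.4-.5+[225,160]; t=(T+.5)/4.4-.5+[235,170]
P=tri(D["scene"],s,D["top"],t);print("ledge z",np.round(P[:,2],4),P[:,2].mean())
def fit(M,P):
    mc,pc=M.mean(0),P.mean(0);a,b=M-mc,P-pc
    th=np.arctan2((a[:,0]*b[:,1]-a[:,1]*b[:,0]).sum(),(a*b).sum());R=np.array([[np.cos(th),-np.sin(th)],[np.sin(th),np.cos(th)]])
    return th,R,pc-R@mc,P-(M@R.T+pc-R@mc)
for nm,Q in(("tri",P[:,:2]),("scene",plane(D["scene"],s,.07)[:,:2]),("top",plane(D["top"],t,.07)[:,:2])):
    th,R,o,e=fit(M,Q);print(nm,np.degrees(th),o,"rms",np.sqrt((e**2).mean()),"bay y110:",o+R@[0,.11])
th,R,o,e=fit(M,np.r_[P][:,:2])
W={}
for n,d in D.items():
    H=hsv(d);h,ss,v=[H[:,:,i].astype(int) for i in range(3)];bl=(h>95)&(h<125)&(ss>60)
    c=[a for a,b in blobs(bl,10,60) if (abs(a-dict(scene=(262,251),top=(266,240))[n])<[20,24]).all()]
    c=np.array(c);print(len(c))
    c=c[np.argsort(c[:,1]+c[:,0]*(.09 if n=="scene" else -.1))].reshape(4,3,2)
    W[n]=np.array([r[np.argsort(r[:,0])] for r in c]).reshape(-1,2)
P=tri(D["scene"],W["scene"],D["top"],W["top"])
print("wells z",P[:,2].mean(),P[:,2].std())
for nm,Q in(("tri",P),("scene",plane(D["scene"],W["scene"],.079)),("top",plane(D["top"],W["top"],.079))):
    Q=Q[:,:2];c=Q.mean(0);d=Q.reshape(4,3,2);ax=(d[0].mean(0)-d[3].mean(0));
    print(nm,"plate c",c,"yaw",np.degrees(np.arctan2(ax[1],ax[0])),"in rack",R.T@(c-o),np.linalg.norm(ax))
# tag
g=[[260.5,173.2]],[[273.5,181.5]]
p=tri(D["scene"],g[0],D["top"],g[1])[0];print("tag",p,R.T@(p[:2]-o))
```

```text
ledge z [0.0673 0.0733 0.0695 0.0697 0.0697 0.0725 0.0771 0.0741 0.0695 0.0734] 0.07160838880501205
tri -10.051611603385027 [0.65078986 0.07825804] rms 0.0016144889779877787 bay y110: [0.66998874 0.18656964]
scene -10.709181408800898 [0.65348678 0.07951663] rms 0.0018519288392522073 bay y110: [0.67392743 0.18760076]
top -10.24471699227439 [0.65026859 0.0753185 ] rms 0.0014292448089625997 bay y110: [0.6698324  0.18356479]
12
12
wells z 0.08264840007828134 0.00038358490410624405
tri plate c [0.58460359 0.204568  ] yaw -5.507077210552586 in rack [-0.08721592  0.11281939] 0.09612645350724285
scene plate c [0.58880178 0.20616619] yaw -5.501631498464834 in rack [-0.0833611   0.11512578] 0.09582500630996026
top plate c [0.58480737 0.20326253] yaw -5.609560504690863 in rack [-0.08678741  0.11156953] 0.09626610046723577
tag [0.71894347 0.17822043 0.1838494 ] [0.04966056 0.11032327]
```

Ledge height triangulates to 0.0716 m and the well surface to 0.0826 m, which agrees with the stated heights. In rack axes the plate centre is at (-87, +113) mm with a relative yaw of +4.7°. The free bay is at y=+110. Since the tool always points down, I'll push the near edge with two spread fingers and then tip it up by pushing along an arc.

```bash
R='[0.02606,-0.02878,0,0,0.055]'; python3 nudge.py '[[0.026,-0.0288,0,0,0.055],[0.026,-0.0288,0,0,0.055],[0.026,-0.0288,0,0,0.055],[0.026,-0.0288,0,0,0.055],[0.026,-0.0288,0,0,0.055],[0.026,-0.0288,0,0,0.055],[0.026,-0.0288,0,0,0.055],[0.026,-0.0288,0,0,0.055],[0.026,-0.0288,0,0,0.055],[0.026,-0.0288,0,0,0.055]]' 40
python3 nudge.py '[[0.026,-0.0288,0,0,0.055],[0.026,-0.0288,0,0,0.055],[0.026,-0.0288,0,0,0.055],[0.026,-0.0288,0,0,0.055],[0.026,-0.0288,0,0,0.055],[0.026,-0.0288,0,0,0.055],[0.026,-0.0288,0,0,0.055],[0.026,-0.0288,0,0,0.055],[0.026,-0.0288,0,0,0.055],[0.026,-0.0288,0,0,0.055]]'
python3 nudge.py '[[0,0,0,-8.2,0.055],[0,0,0,-8.2,0.055],[0,0,0,-8.2,0.055],[0,0,0,-8.2,0.055],[0,0,0,-8.2,0.055],[0,0,0,-8.2,0.055],[0,0,0,-8.2,0.055],[0,0,0,-8.2,0.055],[0,0,0,-8.2,0.055]]'
python3 nudge.py '[[0,0,0,-8.2,0.055],[0,0,0,-8.2,0.055],[0,0,0,-8.2,0.055],[0,0,0,-8.2,0.055],[0,0,0,-8.2,0.055],[0,0,0,-8.2,0.055],[0,0,0,-8.2,0.055],[0,0,0,-8.2,0.055],[0,0,0,-8.2,0.055],[0,0,0,0,0.055]]'
```

```text
time_s: 1.35
position: [0.3394, -0.1441, 0.2425]
tool_rot: [[0.927, 0.374, 0.0], [0.374, -0.927, -0.0], [0.0, 0.001, -1.0]]
ft_force: [0.5, -0.4, 0.1]
grip_width: 0.0551
gripper_force: 0.0
time_s: 2.35
position: [0.4727, 0.2206, 0.2423]
tool_rot: [[0.927, 0.375, 0.0], [0.375, -0.927, -0.0], [0.0, 0.0, -1.0]]
ft_force: [0.7, -1.1, 0.6]
grip_width: 0.0553
gripper_force: 0.0
time_s: 3.25
position: [0.4724, 0.2188, 0.2423]
tool_rot: [[-0.107, 0.994, -0.0], [0.994, 0.107, -0.0], [-0.0, -0.0, -1.0]]
ft_force: [-0.4, 0.1, 0.7]
grip_width: 0.0547
gripper_force: 0.0
time_s: 4.25
position: [0.4724, 0.2188, 0.2423]
tool_rot: [[-0.984, 0.179, -0.0], [0.179, 0.984, 0.0], [0.0, 0.0, -1.0]]
ft_force: [0.7, -1.1, -0.6]
grip_width: 0.0551
gripper_force: 0.0
```

Run:
```python
from h import *
d=get_image("wrist");cv2.imwrite("pics/w1.png",d["pixels"][:,:,::-1])
```

```text
(no output)
```

View pics/w1.png

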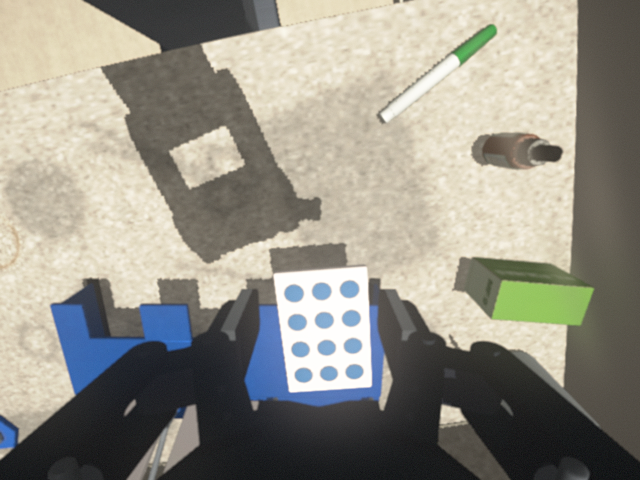

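The wrist view shows the plate between the fingers, with its near edge at about (275–367, 268). The ledge front edge runs along row ~305 from (53,305) to (385,305).

Run:
```python
from h import *
d=get_image("wrist")
Q=plane(d,[(53,305),(142,305),(190,305),(384,306)],.07);print(np.round(Q,4))
a=Q[3,:2]-Q[0,:2];print("len",np.linalg.norm(a),"yaw",np.degrees(np.arctan2(-a[0],a[1])))
th=np.radians(-10.35);R=np.array([[np.cos(th),-np.sin(th)],[np.sin(th),np.cos(th)]])
m=Q[[0,3],:2].mean(0);print("o from wrist",m-R@[-.115,0])
H=hsv(d);h,s,v=[H[:,:,i].astype(int) for i in range(3)];bl=(h>95)&(h<125)&(s>60)
c=np.array([x for x,b in blobs(bl,50,500) if 280<x[0]<370 and 270<x[1]<390]);print(len(c))
P=plane(d,c,.079)[:,:2];print("plate c",P.mean(0)); o=np.array([.6515,.0777]);print(R.T@(P.mean(0)-o), R.T@(P.mean(0)-(m-R@[-.115,0])))
```

```text
[[ 0.5091 -0.0685  0.07  ]
 [ 0.5255  0.0247  0.07  ]
 [ 0.5343  0.0736  0.07  ]
 [ 0.5712  0.2671  0.07  ]]
len 0.34130378138012774 yaw -10.484456854274683
o from wrist [0.6533129  0.07861329]
12
plate c [0.58650198 0.20392964]
[-0.08661892  0.11249812] [-0.08823824  0.11127398]
```

```bash
python3 nudge.py '[[0,0.004,0.034,0,0.055],[0,0,0.034,0,0.055],[0,0,0.034,0,0.055],[0,0,0.034,0,0.055],[0,0,0.034,0,0.055],[0,0,0,0,0.055]]'
python3 nudge.py '[[-0.01,0,0,0,0.055],[-0.01,0,0,0,0.055],[-0.005,0,0,0,0.055],[-0.005,0,0,0,0.055],[-0.005,0,0,0,0.055],[-0.005,0,0,0,0.055],[-0.005,0,0,0,0.055],[0,0,0,0,0.055]]'
python3 - <<'E'
from h import *
d=get_image("wrist");cv2.imwrite("pics/w2.png",d["pixels"][:,:,::-1])
E
```

```text
time_s: 4.95
position: [0.4712, 0.2223, 0.069]
tool_rot: [[-0.983, 0.184, -0.008], [0.184, 0.983, -0.002], [0.007, -0.003, -1.0]]
ft_force: [-0.6, 0.3, 0.9]
grip_width: 0.055
gripper_force: 0.0
time_s: 5.75
position: [0.5181, 0.2145, 0.0723]
tool_rot: [[-0.983, 0.181, 0.001], [0.181, 0.983, -0.0], [-0.001, 0.0, -1.0]]
ft_force: [0.1, -0.4, 0.2]
grip_width: 0.0551
gripper_force: 0.0
```

View pics/w2.png

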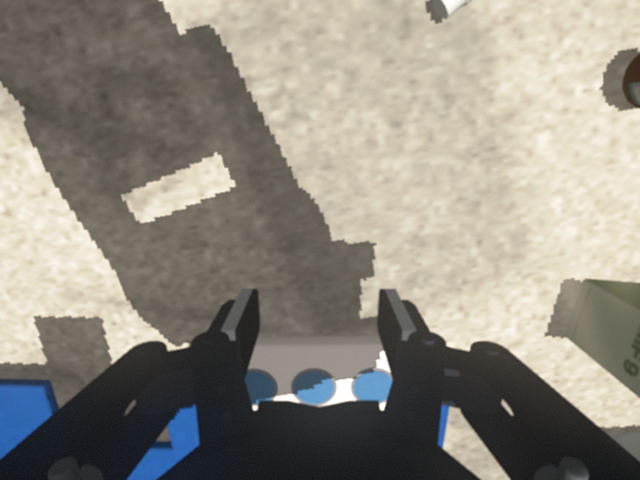

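The near edge (row ~335, between the fingers) is square to them and the fingers are in contact. I'll push on.

```bash
python3 nudge.py '[[-0.004,0,0,0,0.055],[-0.004,0,0,0,0.055],[-0.004,0,0,0,0.055],[-0.004,0,0,0,0.055],[-0.003,0,0,0,0.055],[0,0,0,0,0.055]]'
python3 - <<'E'
from h import *
o=np.array([.652,.078]);th=np.radians(-10.35);R=np.array([[np.cos(th),-np.sin(th)],[np.sin(th),np.cos(th)]])
d=get_image("top");H=hsv(d);h,s,v=[H[:,:,i].astype(int) for i in range(3)]
bl=(h>95)&(h<125)&(s>60)
c=np.array([a for a,b in blobs(bl,8,60) if 240<a[0]<300 and 195<a[1]<265]);P=(plane(d,c,.079)[:,:2]-o)@R
print(np.round(P,4))
cv2.imwrite("pics/t2.png",cv2.resize(d["pixels"][165:275,235:390,::-1],None,fx=4.4,fy=4.4,interpolation=cv2.INTER_CUBIC))
E
```

```text
time_s: 6.4
position: [0.5366, 0.2111, 0.0723]
tool_rot: [[-0.983, 0.181, 0.0], [0.181, 0.983, 0.0], [-0.0, 0.0, -1.0]]
ft_force: [-0.3, 0.6, 0.3]
grip_width: 0.055
gripper_force: 0.0
[[-0.0106  0.1328]
 [-0.0107  0.1056]
 [-0.0103  0.0793]
 [-0.0427  0.1326]
 [-0.0391  0.1066]
 [-0.0427  0.0786]]
```

View pics/t2.png

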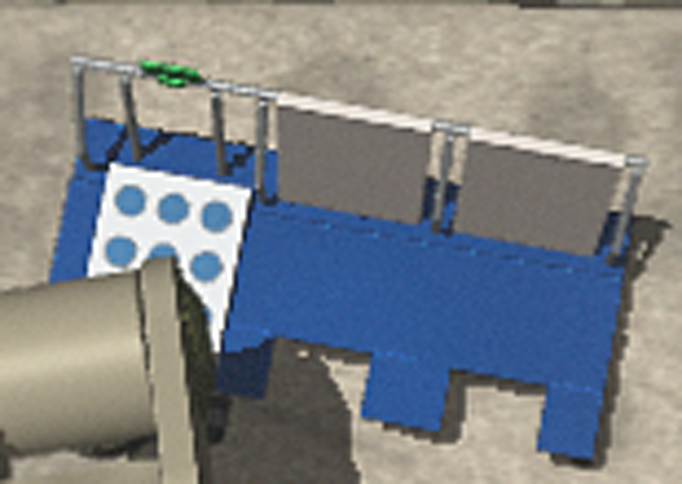

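In this top crop the plate is square to the rack, with its far edge at about row 165–190, just crossing the ledge line. Its far edge is at x≈11 mm, so about 9 mm remain.

```bash
python3 nudge.py '[[-0.003,0,0,0,0.055],[-0.003,0,0,0,0.055],[0,0,0,0,0.055]]'
python3 nudge.py '[[-0.002,0,0,0,0.055],[0,0,0,0,0.055]]'
python3 nudge.py '[[-0.001,0,0,0,0.055],[0,0,0,0,0.055]]'
python3 - <<'E'
from h import *
print(observe()["ft_force"])
o=np.array([.652,.078]);th=np.radians(-10.35);R=np.array([[np.cos(th),-np.sin(th)],[np.sin(th),np.cos(th)]])
d=get_image("top");H=hsv(d);h,s,v=[H[:,:,i].astype(int) for i in range(3)]
bl=(h>95)&(h<125)&(s>60)
c=np.array([a for a,b in blobs(bl,8,60) if 240<a[0]<300 and 195<a[1]<265]);P=(plane(d,c,.079)[:,:2]-o)@R
print(np.round(P,4))
E
```

```text
time_s: 6.75
position: [0.5424, 0.2101, 0.0724]
tool_rot: [[-0.984, 0.181, 0.001], [0.181, 0.984, 0.0], [-0.001, 0.0, -1.0]]
ft_force: [-0.6, -0.5, 0.5]
grip_width: 0.0551
gripper_force: 0.0
time_s: 6.95
position: [0.5442, 0.2098, 0.0724]
tool_rot: [[-0.984, 0.181, 0.0], [0.181, 0.984, 0.0], [-0.0, 0.0, -1.0]]
ft_force: [0.8, 0.7, 0.4]
grip_width: 0.0548
gripper_force: 0.0
time_s: 7.15
position: [0.5449, 0.2096, 0.0724]
tool_rot: [[-0.984, 0.181, -0.0], [0.181, 0.984, 0.0], [0.0, -0.0, -1.0]]
ft_force: [-1.0, 0.8, 0.5]
grip_width: 0.0549
gripper_force: 0.7
[-0.95595226  0.82650874  0.50239637]
[[ 0.0278  0.071 ]
 [-0.0027  0.1326]
 [-0.0024  0.1059]
 [-0.0024  0.0788]
 [-0.0346  0.1327]
 [-0.0293  0.1072]
 [-0.0346  0.0787]]
```

```bash
for i in 1 ; do python3 nudge.py '[[-0.001,0,0,0,0.055],[0,0,0,0,0.055]]' | grep -E 'pos|ft'; done
python3 nudge.py '[[-0.001,0,0,0,0.055],[0,0,0,0,0.055]]' | grep -E 'pos|ft'
python3 nudge.py '[[-0.001,0,0,0,0.055],[0,0,0,0,0.055]]' | grep -E 'pos|ft'
```

```text
position: [0.5451, 0.2095, 0.0723]
ft_force: [-5.1, 1.9, 2.9]
position: [0.5453, 0.2095, 0.0723]
ft_force: [-8.6, 0.7, 5.4]
position: [0.5454, 0.2095, 0.0723]
ft_force: [-12.9, 1.9, 7.5]
```

Far edge is against the wires: 13 N of push with no further travel. Next I'll lower the tips slightly for overlap, press again, and start lifting along the arc.

```bash
python3 nudge.py '[[0.006,0,0,0,0.055],[0,0,0.007,0,0.055],[0,0,0,0,0.055],[-0.004,0,0,0,0.055],[-0.003,0,0,0,0.055],[0,0,0,0,0.055]]' | grep -E 'pos|ft'
python3 nudge.py '[[-0.0005,0,-0.006,0,0.055],[-0.0005,0,-0.006,0,0.055],[-0.0008,0,-0.006,0,0.055],[-0.0008,0,-0.006,0,0.055],[0,0,0,0,0.055]]' | grep -E 'pos|ft'
python3 - <<'E'
from h import *
d=get_image("scene");cv2.imwrite("pics/s3.png",cv2.resize(d["pixels"][140:300,200:410,::-1],None,fx=3.6,fy=3.6,interpolation=cv2.INTER_CUBIC))
E
```

```text
position: [0.5455, 0.2094, 0.0649]
ft_force: [-16.3, 2.7, 8.1]
position: [0.5476, 0.2089, 0.0886]
ft_force: [-16.5, 1.7, 2.6]
```

View pics/s3.png

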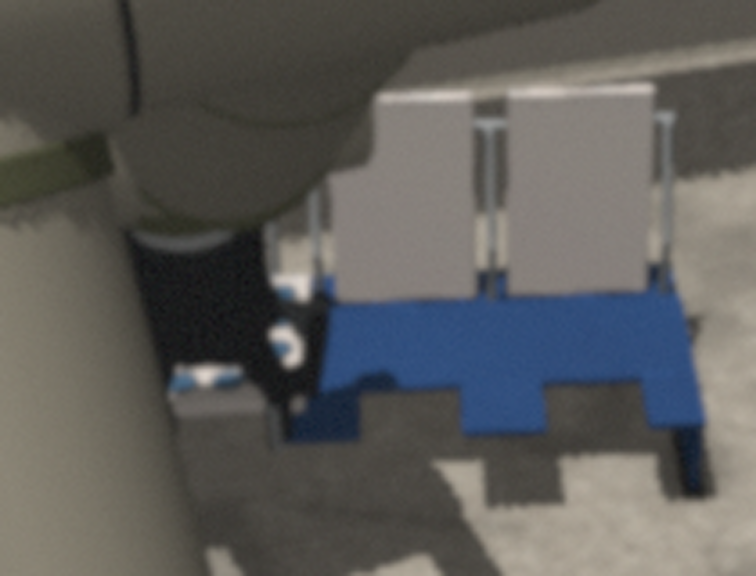

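The near edge face (crop (220,400)) is being carried up with the fingers. The TCP also followed the arc inward by 2 mm at steady force, so it is tilting. I'll continue.

```bash
python3 nudge.py '[[-0.001,0,-0.0065,0,0.055],[-0.0014,0,-0.0065,0,0.055],[-0.0017,0,-0.006,0,0.055],[0,0,0,0,0.055]]' | grep -E 'pos|ft'
python3 nudge.py '[[-0.0025,0,-0.0065,0,0.055],[-0.0027,0,-0.0065,0,0.055],[-0.003,0,-0.006,0,0.055],[0,0,0,0,0.055]]' | grep -E 'pos|ft'
python3 - <<'E'
from h import *
d=get_image("wrist");cv2.imwrite("pics/w3.png",d["pixels"][:,:,::-1])
E
```

```text
position: [0.5518, 0.2082, 0.1079]
ft_force: [-17.4, 3.1, 4.7]
position: [0.5591, 0.207, 0.1274]
ft_force: [-23.9, 3.8, 9.3]
```

View pics/w3.png

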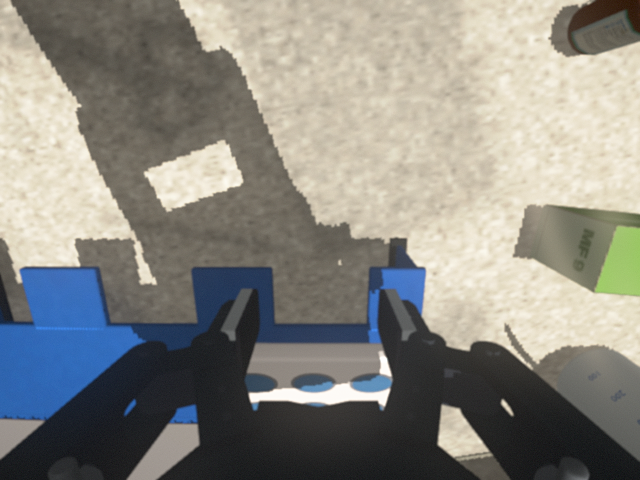

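The plate's near edge (row ~350) stays at the fingertips and is now about 60 mm above the ledge, square to the fingers. I'll keep going along the arc with slightly less push.

```bash
python3 nudge.py '[[-0.003,0,-0.007,0,0.055],[-0.0039,0,-0.0065,0,0.055],[-0.0043,0,-0.0065,0,0.055],[0,0,0,0,0.055]]' | grep -E 'pos|ft'
python3 nudge.py '[[-0.005,0,-0.006,0,0.055],[-0.005,0,-0.0055,0,0.055],[-0.0055,0,-0.0055,0,0.055],[0,0,0,0,0.055]]' | grep -E 'pos|ft'
python3 nudge.py '[[-0.006,0,-0.005,0,0.055],[-0.0065,0,-0.0045,0,0.055],[-0.0065,0,-0.0045,0,0.055],[0,0,0,0,0.055]]' | grep -E 'pos|ft'
python3 - <<'E'
from h import *
d=get_image("wrist");cv2.imwrite("pics/w4.png",d["pixels"][:,:,::-1])
E
```

```text
position: [0.5712, 0.205, 0.1487]
ft_force: [-24.0, 2.6, 14.8]
position: [0.5908, 0.2012, 0.1652]
ft_force: [-0.6, 0.9, 1.0]
position: [0.6098, 0.1975, 0.1787]
ft_force: [-1.2, 0.3, 0.7]
```

View pics/w4.png

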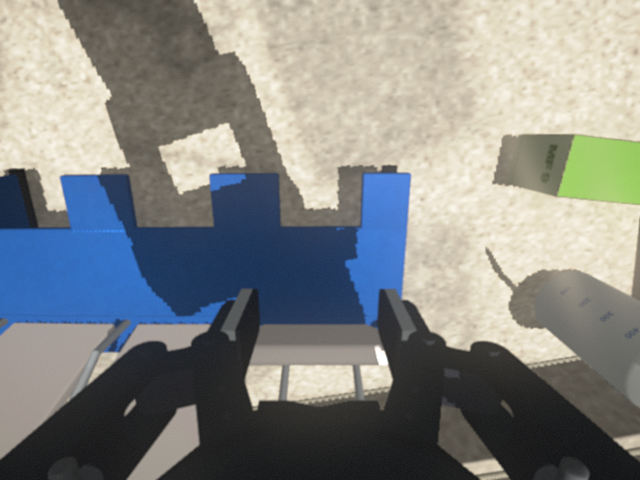

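The plate's top edge (rows 345–362) is seen edge-on with the wires behind it, so it is near upright. I'll check where the top edge stands.

Run:
```python
from h import *
d=get_image("wrist")
o=np.array([.652,.078]);th=np.radians(-10.35);R=np.array([[np.cos(th),-np.sin(th)],[np.sin(th),np.cos(th)]])
for z in(.17,.18,.19,.2):
    P=plane(d,[(315,324),(315,345),(315,362)],z);print(z,np.round((P[:,:2]-o)@R,4).tolist())
print((observe()["position"][:2]-o)@R)
s=get_image("scene");cv2.imwrite("pics/s4.png",cv2.resize(s["pixels"][140:300,200:410,::-1],None,fx=3.6,fy=3.6,interpolation=cv2.INTER_CUBIC))
```

```text
0.17 [[-0.0545, 0.1075], [-0.0429, 0.1075], [-0.0331, 0.1074]]
0.18 [[-0.0606, 0.1076], [-0.0498, 0.1076], [-0.0407, 0.1076]]
0.19 [[-0.0667, 0.1078], [-0.0568, 0.1077], [-0.0484, 0.1077]]
0.2 [[-0.0728, 0.1079], [-0.0637, 0.1078], [-0.056, 0.1078]]
[-0.06416153  0.11004875]
```

View pics/s4.png

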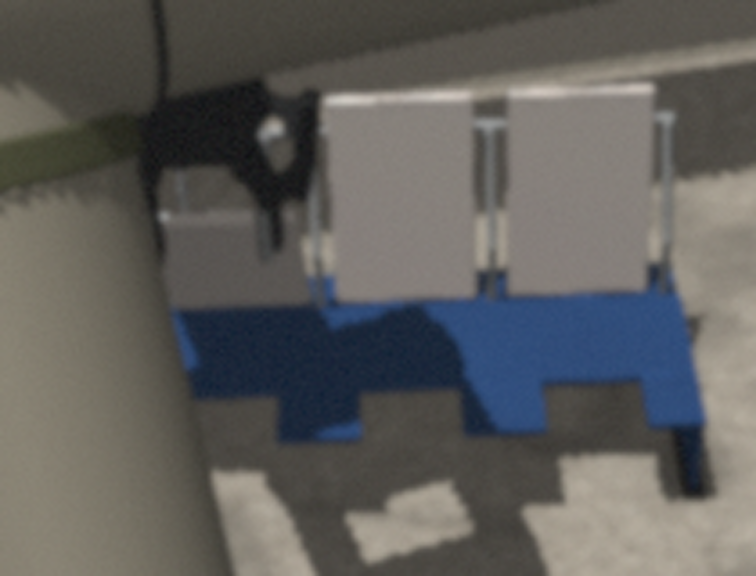

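The plate is in its bay at about 63°, resting lightly on the fingers, with its foot in the channel. I'll push it over the top.

```bash
python3 nudge.py '[[-0.007,0,-0.0035,0,0.055],[-0.007,0,-0.003,0,0.055],[-0.007,0,-0.003,0,0.055],[-0.007,0,-0.002,0,0.055],[-0.007,0,-0.002,0,0.055],[-0.007,0,-0.001,0,0.055],[0,0,0,0,0.055]]' | grep -E 'pos|ft'
python3 nudge.py '[[-0.006,0,-0.0005,0,0.055],[-0.006,0,0,0,0.055],[-0.006,0,0,0,0.055],[-0.005,0,0,0,0.055],[0,0,0,0,0.055]]' | grep -E 'pos|ft'
python3 - <<'E'
from h import *
d=get_image("wrist");s=get_image("scene")
a=cv2.resize(d["pixels"],(400,300));b=cv2.resize(s["pixels"][140:300,200:410],(394,300),interpolation=cv2.INTER_CUBIC)
cv2.imwrite("pics/m5.png",np.hstack([a,b])[:,:,::-1])
o=np.array([.652,.078]);th=np.radians(-10.35);R=np.array([[np.cos(th),-np.sin(th)],[np.sin(th),np.cos(th)]])
print((observe()["position"][:2]-o)@R)
E
```

```text
position: [0.6507, 0.19, 0.1926]
ft_force: [-0.7, 0.3, -1.0]
position: [0.673, 0.1859, 0.193]
ft_force: [-0.7, 0.7, -0.8]
[0.00063773 0.11007185]
```

View pics/m5.png

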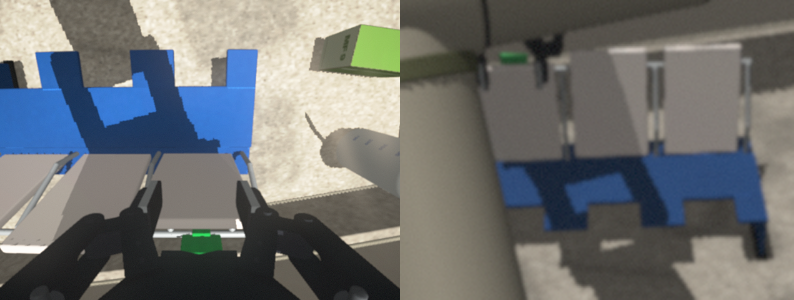

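The plate stands nearly upright: its underside fills (150–245, 150–230) in the left half, and the green tag shows just behind its top edge. A bit further until it leans on the wires.

```bash
python3 nudge.py '[[-0.005,0,0,0,0.055],[-0.005,0,0,0,0.055],[-0.004,0,0,0,0.055],[-0.003,0,0,0,0.055],[0,0,0,0,0.055]]' | grep -E 'pos|ft'
python3 nudge.py '[[-0.003,0,0,0,0.055],[-0.003,0,0,0,0.055],[0,0,0,0,0.055]]' | grep -E 'pos|ft'
python3 nudge.py '[[-0.002,0,0,0,0.055],[0,0,0,0,0.055]]' | grep -E 'pos|ft'
```

```text
position: [0.6895, 0.1829, 0.1931]
ft_force: [-0.5, -0.0, 0.3]
position: [0.6954, 0.1819, 0.1932]
ft_force: [0.2, -0.4, -0.2]
position: [0.6971, 0.1816, 0.1933]
ft_force: [-0.2, -0.5, -0.2]
```

Next to no contact force, so the plate should be on the wires. I'll withdraw and check.

```bash
python3 nudge.py '[[0.01,0,0,0,0.055],[0.02,0,0,0,0.055],[0.03,0,0,0,0.055],[0.03,0,0,0,0.055],[0.03,0,-0.01,0,0.055],[0.03,0,-0.02,0,0.055],[0.03,0,-0.02,0,0.055],[0.03,0,0,0,0.055],[0,0,0,0,0.055]]' | grep -E 'time|pos|ft'
python3 - <<'E'
from h import *
d=get_image("wrist");t=get_image("top");s=get_image("scene")
a=cv2.resize(t["pixels"][165:275,235:390],(400,284),interpolation=cv2.INTER_CUBIC);b=cv2.resize(s["pixels"][140:300,200:410],(373,284),interpolation=cv2.INTER_CUBIC)
w=cv2.resize(d["pixels"],(400,300))
c=np.vstack([np.hstack([a,b]),np.hstack([w,np.zeros((300,373,3),np.uint8)])])
cv2.imwrite("pics/m6.png",c[:,:,::-1])
E
```

```text
time_s: 14.35
position: [0.4878, 0.2204, 0.2447]
ft_force: [0.5, -0.4, -0.0]
```

View pics/m6.png

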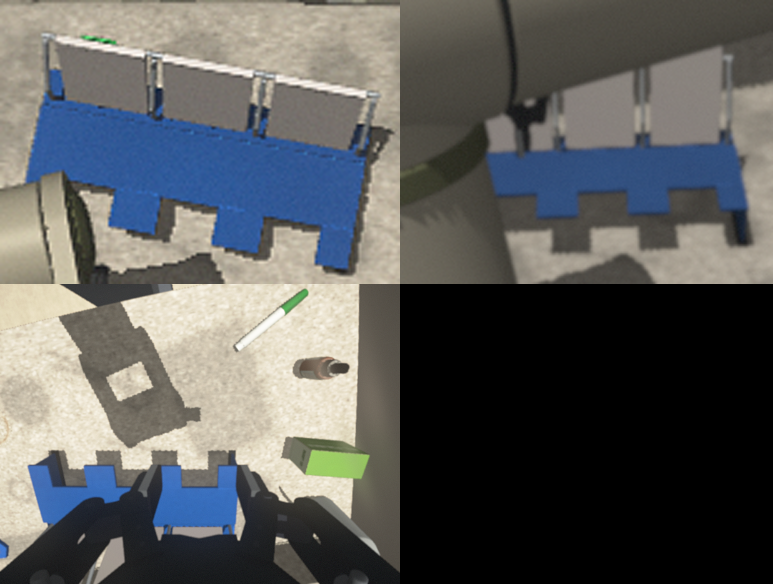

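All three plates stand in line with the same lean. The new one's top edge runs (55,38)–(150,52) in the top crop, centred between its dividers, and the robot is clear.

```bash
python3 -c "
from rig import env, get_image, observe
print(env.close_job())"
```

```text
the job is handed in; nothing more can be done
None
```

I slid the plate flat against the back wires of the free bay and tipped it up. The last pictures show it standing in line with the other two and the arm clear of the rack; I handed the job in after about 14 s, but no verdict came back.

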